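Test the safety switch under the yellow dust cover

ROBOT

A 6-joint arm with a two-finger parallel gripper is mounted at the origin on a cart in front of the work surface, level with it; the furniture and walls round the work are solid. World frame = base frame: x ahead of the robot, y to its left, z up, the work surface at z = 0. Lengths are in m, angles in degrees, forces in N, time in s.
With the tool pointing down it reaches from about 0.275 to 0.975 m from the base axis. Payload 8.4 kg.
Tool frame: the origin (TCP) lies on the centre line of the jaws, within the pads' length; the fingertips stand 14 mm ahead of it and the grasp point (between the pads) lies 5 mm behind it (manip.tip_extent is the distance from the TCP to the fingertips, in m); z points along the fingers, y is the line along which they close (so a half turn about z gives the same grasp; the last joint's range is limited). The gripper opens to 92 mm and grips with 3 to 60 N. Pads are 20 mm wide; open, the fingers measure 128 mm over their backs; the gripper's body (75 mm by 189 mm) begins 69 mm behind the grasp point.
Start: joints at [-76.799, 20.225, 93.587, -0, 66.188, -0.138], TCP at [0.144, -0.608, 0.229] pointing down, gripper open.
Joint ranges: [-150.9, 150.9], [-52.94, 120.26], [3.33, 152.33], [-74.26, 254.26], [0, 154.13], [-172.89, 172.89]. Speed limits (degrees/s): [127.2, 127.2, 159.86, 180, 180, 180].

INTERFACE

Orientations are given as [roll, pitch, yaw] about the fixed x, y, z axes, in that order (R = Rz(yaw) Ry(pitch) Rx(roll)).
In Python, from rig import manip gives the robot as it stands.
- The arm moves only by the tool drive_tool, never from a script. Its argument "increments" is a list of rows, each an object with "dr": the turn, a rotation vector about the world's x, y, z in degrees, a list of three; "travel": the shift along the world's x, y, z in mm, a list of three; "hand": the opening, from -1 (shut) to 1 (fully open). A call has 1 to 8 rows; each row shifts and turns the commanded pose from where the row before left it; what a row does not reach is not made up. A row lasts 1/10 s, in which the tool goes at most 50 mm and 8.59 degrees, less where a joint would pass 70% of its speed; a pose out of reach is approached as far as the arm can. A call with a gripper value outside its range is refused whole. The fingers move at their own pace and stop on an object; "squeeze" is the grip in N (left out, the last holds). Time passes only in rows, so rows that do not move let the fingers close. It gives the time, the measured TCP pose, the force, the opening and the grip force at its end, in the units of the state.
- manip.state(): the state, without advancing time (a new reading comes with each control period).
- manip.snapshot(name): name is "side" or "top"; returns a dict with "img" (400x640x3 uint8, red, green, blue), "z_map" (400x640 float32, m along the optical axis (not along the pixel's ray), 0 where there is no reading), "vertical_fov" (degrees; the focal length in pixels is half the picture's height over the tangent of half this angle, whatever the lens; pixels are square), "cx", "cy" (the principal point, pixels), "k1" (the pictures are not rectified: a ray, as slopes to the right and down, at radius r is drawn at 1 + k1 r^2 times it, then the intrinsics apply), "pose" (4x4, takes a point from camera to world coordinates). Camera axes: x right, y down, z forward; pixel columns grow to the right and rows downward; lengths in m; the calibration is good to about 2 mm. A picture is of the moment at which its call begins.
- manip.finish_job(): hands the job in; it is judged then, once.
The state is a dict: "time": time; "q": joint angles; "joint_velocities": joint speeds; "tau": joint torques, N m; "tcp_pos": TCP position; "eef_rot": TCP orientation; "contact_force": force on the tool from outside, world axes, zero at the start; "wrist_torque": the same for the moment, N m; "grip_width": opening from 0.0 (shut) to 1.0 (fully open); "grip_force": force on a finger pad.
Only numpy, scipy, OpenCV 4.12 (cv2) and the standard library are available. Lean on these libraries where they do the work, as an engineer would, in place of code of your own. Each camera call takes 0.05 s, during which the arm holds its last target. There are 200 camera calls.

TASK

Test the safety switch box that has the yellow dust cover: slide the yellow cover all the way open along its track, press the red button under it fully in and let it come back out, then slide the yellow cover fully shut over the button again. Keep the cover of the other box, the blue one, shut.

Things in the scene. Friction and masses are not known exactly. Their poses are not given: they have to be found in the camera images.
- yellow_box: Grey switch box with a yellow sliding cover, bolted to the bench, 110 x 200 x 45 mm (own x, y, z). Origin: centre of its underside; z up, x away from the robot, y to its left, within 25 degrees. Under the cover, at x = 0, y = -45 mm, is a red button 32 mm across, top 58 mm above the bench. A rim 8 mm high frames the deck 40 mm off. A like box with a blue cover stands left or right of it.
- yellow_cover (a joint): Slide of the yellow cover along the box's +y, m: 0 shut (may start a few mm ajar), 0.085 open, its edge then 45 mm from the button's centre. Cover 80 x 80 mm, flat top 65 mm above the bench. In its middle stands a grip fin, 12 mm thick along y, 40 mm along x, from 65 to 89 mm above the bench, at x = 0, y = -45 mm + this value in the box's frame. Slides with about 2 N, stays where left.
- yellow_button (a joint): Travel of the red button under the yellow cover, in m: 0 out, 0.006 fully in (about 5 N straight down); it springs back out when let go.
- blue_cover (a joint): Slide of the blue cover on the other box of the same make, in m: 0 shut, 0.085 open. Keep it shut.

How it is judged:
By the outcome, as a careful person would: the job done as asked, in the order asked, and still so for the second after the job is handed in, with the robot touching nothing.
It also fails if it takes over 45 s, if anything falls off the work surface, if the arm or the gripper's body presses on something with over 40 N, if the wrist force passes 120 N, or if a joint passes its speed limit or range.

## Working session

There is one attempt and no reset: what is moved stays moved. The work goes in short steps, Python scripts to look and compute and a tool call to move; the robot and the scene stay as the last step left them, time stands still between calls to the robot, and variables do not carry over. Pictures are saved under pics/ and viewed, at most 10 in all, crops included, and the job is handed in when it is done.

Besides the shell and the picture viewer there is one more tool, called after ">>>" in YAML: its name, and indented under it one key for each argument. drive_tool: Moves the arm, as the interface text tells. Its arguments: {"type":"object","properties":{"increments":{"type":"array"},"squeeze":{"type":"number"}},"required":["increments"]}

```bash
mkdir -p pics
cat > h.py <<'E'
import numpy as np, cv2
from rig import manip
def snap(n,f):
    s=manip.snapshot(n); cv2.imwrite('pics/'+f,s['img'][:,:,::-1]); np.savez(f'/tmp/{n}.npz',**s); return s
def cloud(s):
    h,w=s['z_map'].shape; f=h/2/np.tan(np.radians(s['vertical_fov'])/2)
    K=np.array([[f,0,s['cx']],[0,f,s['cy']],[0,0,1.]])
    u,v=np.meshgrid(np.arange(w),np.arange(h))
    p=cv2.undistortPoints(np.stack([u,v],-1).reshape(-1,1,2).astype(float),K,np.array([s['k1'],0,0,0,0.])).reshape(h,w,2)
    z=s['z_map']; P=np.dstack([p*z[...,None],z])
    return P@s['pose'][:3,:3].T+s['pose'][:3,3]
E
python3 - <<'E'
from h import *
for n in('top','side'):
    s=snap(n,n+'1.png'); P=cloud(s)
    hsv=cv2.cvtColor(s['img'],cv2.COLOR_RGB2HSV)
    print(n,s['pose'][:3,3])
    for nm,lo,hi in(('yel',20,35),('blue',100,125)):
        m=(hsv[...,0]>=lo)&(hsv[...,0]<=hi)&(hsv[...,1]>110)&(s['z_map']>0)
        v,u=np.nonzero(m); 
        if len(u)<20: continue
        print(nm,len(u),u.min(),u.max(),v.min(),v.max(),np.median(P[m],0))
        t=m&(abs(P[...,2]-.065)<.006)
        if t.sum()>20:
            print(cv2.minAreaRect(P[t][:,:2].astype(np.float32)*1000))
        t=m&(abs(P[...,2]-.089)<.006)
        if t.sum()>10:print('fin',t.sum(),cv2.minAreaRect(P[t][:,:2].astype(np.float32)*1000),P[t].mean(0))
E
```

```text
top [ 0.45057803 -0.04417152  0.95176408]
yel 1827 0 232 18 279 [0.55717803 0.18039047 0.06520742]
((550.7967529296875, 176.19488525390625), (79.83393096923828, 78.96772003173828), 9.991398811340332)
fin 136 ((550.662109375, 176.86705017089844), (39.40423583984375, 13.751043319702148), 9.383559226989746) [0.55084427 0.17632488 0.08806336]
blue 1638 402 637 45 219 [ 0.52541684 -0.24280014  0.06501513]
((524.3942260742188, -244.10842895507812), (77.97268676757812, 78.6320571899414), 4.951487064361572)
fin 136 ((523.9765625, -245.5174560546875), (38.73284912109375, 13.361236572265625), 6.374504566192627) [ 0.52391452 -0.24464186  0.08795367]
side [ 0.380908   -0.72825496  0.6243846 ]
yel 751 234 347 4 154 [0.54851184 0.17109643 0.06698608]
((550.9459838867188, 170.80645751953125), (81.42080688476562, 79.01414489746094), 10.311407089233398)
fin 53 ((549.8508911132812, 170.48997497558594), (40.26304626464844, 11.08955192565918), 1.0606145858764648) [0.54869778 0.17053414 0.08747326]
blue 1392 252 367 25 282 [ 0.53672197 -0.23456437  0.06563164]
((520.3555297851562, -249.12158203125), (74.27021789550781, 75.92383575439453), 4.8495306968688965)
fin 59 ((520.5930786132812, -246.17506408691406), (35.23100280761719, 12.00299072265625), 5.345525741577148) [ 0.51804612 -0.24685558  0.09027947]
```

View pics/top1.png

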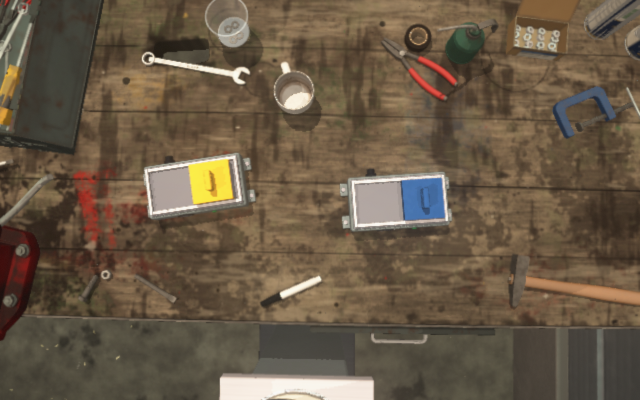

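View pics/side1.png

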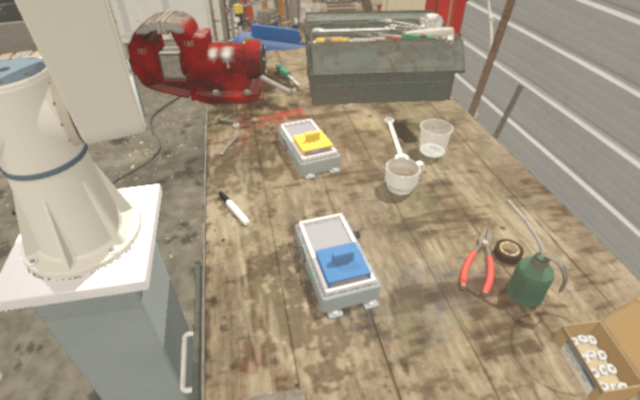

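The yellow fin is at about pixel (211,182) in the top view, which puts it near (0.551, 0.176). The box yaw is about +10°, the cover is on the right of its box, and the way to the left is clear.

Run:
```python
from h import *
s=manip.state()
for k in('time','tcp_pos','eef_rot','contact_force','grip_width'):print(k,s[k])
from scipy.spatial.transform import Rotation as R
print(R.from_euler('xyz',s['eef_rot'],degrees=True).as_matrix().round(2))
# box outline (rim, z~.048) from saved top
d=dict(np.load('/tmp/top.npz')); P=cloud(d)
c=np.linalg.norm(P[...,:2]-[.54,.22],axis=2)<.16
t=c&(P[...,2]>.037)&(P[...,2]<.07)
print(t.sum(),cv2.minAreaRect(P[t][:,:2].astype(np.float32)*1000))
```

```text
time 0.1
tcp_pos [ 0.14409937 -0.60774172  0.22793323]
eef_rot [-1.79930868e+02 -8.93105449e-04  1.33379633e+01]
contact_force [-0.13633233 -0.16839117  0.54551786]
grip_width 0.9966161652871143
[[ 0.97  0.23 -0.  ]
 [ 0.23 -0.97  0.  ]
 [ 0.   -0.   -1.  ]]
4932 ((543.2985229492188, 214.8798828125), (111.7183837890625, 199.26132202148438), 9.956568717956543)
```

>>> drive_tool:
  increments:
    - {"dr": [0, 0, 0], "travel": [22.6, 43.6, 0], "hand": 1}
    - {"dr": [0, 0, 0], "travel": [22.6, 43.6, 0], "hand": 1}
    - {"dr": [0, 0, 0], "travel": [22.6, 43.6, 0], "hand": 1}
    - {"dr": [0, 0, 0], "travel": [22.6, 43.6, 0], "hand": 1}
    - {"dr": [0, 0, 0], "travel": [22.6, 43.6, 0], "hand": 1}
    - {"dr": [0, 0, 0], "travel": [22.6, 43.6, 0], "hand": 1}
    - {"dr": [0, 0, 0], "travel": [22.6, 43.6, 0], "hand": 1}
    - {"dr": [0, 0, 0], "travel": [22.6, 43.6, 0], "hand": 1}

```text
time: 0.9
tcp_pos: [0.3253, -0.2575, 0.2285]
eef_rot: [180.0, -0.0, 13.3]
contact_force: [1.4, -0.2, 0.5]
grip_width: 1.001
grip_force: 0.0
```

>>> drive_tool:
  increments:
    - {"dr": [0, 0, 0], "travel": [22.6, 43.6, 0], "hand": 1}
    - {"dr": [0, 0, 0], "travel": [22.6, 43.6, 0], "hand": 1}
    - {"dr": [0, 0, 0], "travel": [22.6, 43.6, 0], "hand": 1}
    - {"dr": [0, 0, 0], "travel": [22.6, 43.6, 0], "hand": 1}
    - {"dr": [0, 0, 0], "travel": [22.6, 43.6, 0], "hand": 1}
    - {"dr": [0, 0, 0], "travel": [22.6, 43.6, 0], "hand": 1}
    - {"dr": [0, 0, 0], "travel": [22.6, 43.6, 0], "hand": 1}
    - {"dr": [0, 0, -3.4], "travel": [22.6, 43.6, 0], "hand": 1}

```text
time: 1.7
tcp_pos: [0.5062, 0.0916, 0.2284]
eef_rot: [180.0, 0.0, 9.9]
contact_force: [0.6, -1.2, -0.5]
grip_width: 0.999
grip_force: 0.0
```

>>> drive_tool:
  increments:
    - {"dr": [0, 0, 0], "travel": [22.4, 42, 0], "hand": 0}
    - {"dr": [0, 0, 0], "travel": [22.4, 42, -10], "hand": 0}
    - {"dr": [0, 0, 0], "travel": [0, 0, -40], "hand": 0}
    - {"dr": [0, 0, 0], "travel": [0, 0, -40], "hand": 0}
    - {"dr": [0, 0, 0], "travel": [0, 0, -20], "hand": 0}
    - {"dr": [0, 0, 0], "travel": [0, 0, 0], "hand": 0}

```text
time: 2.3
tcp_pos: [0.5481, 0.1729, 0.1152]
eef_rot: [180.0, 0.4, 10.0]
contact_force: [-0.5, -0.9, 0.2]
grip_width: 0.508
grip_force: 0.0
```

Run:
```python
from h import *
s=snap('side','s2.png'); t=snap('top','t2.png')
a=cv2.resize(s['img'][90:190,250:380],None,fx=5,fy=5); b=cv2.resize(t['img'][130:230,130:260],None,fx=5,fy=5)
cv2.imwrite('pics/c2.png',np.vstack([cv2.resize(a,(390,300)),cv2.resize(b,(390,300))])[:,:,::-1])
```

```text
(no output)
```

View pics/c2.png

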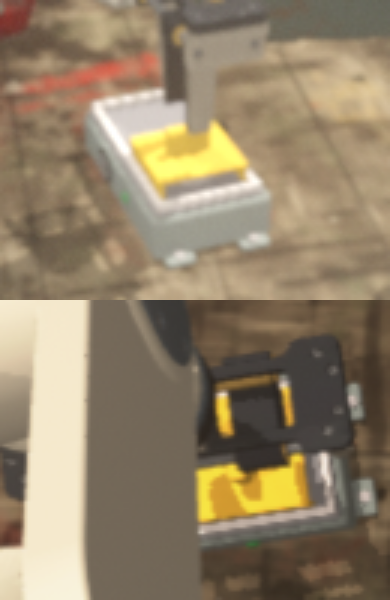

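The side crop shows the fingers straddling the fin; the top view is partly hidden by the arm. I'll correct by a few mm, then descend and grip.

>>> drive_tool:
  increments:
    - {"dr": [0, 0, 0], "travel": [2, 2, -15], "hand": 0}
    - {"dr": [0, 0, 0], "travel": [0, 0, -12], "hand": 0}
    - {"dr": [0, 0, 0], "travel": [0, 0, 0], "hand": 0}
    - {"dr": [0, 0, 0], "travel": [0, 0, 0], "hand": 0}

```text
time: 2.8
tcp_pos: [0.5524, 0.1753, 0.0914]
eef_rot: [180.0, 0.0, 9.9]
contact_force: [0.1, -0.7, -0.1]
grip_width: 0.498
grip_force: 0.0
```

>>> drive_tool:
  increments:
    - {"dr": [0, 0, 0], "travel": [-1, 0, -8], "hand": 0}
    - {"dr": [0, 0, 0], "travel": [0, 0, 0], "hand": -1}
    - {"dr": [0, 0, 0], "travel": [0, 0, 0], "hand": -1}
    - {"dr": [0, 0, 0], "travel": [0, 0, 0], "hand": -1}
    - {"dr": [0, 0, 0], "travel": [0, 0, 0], "hand": -1}
    - {"dr": [0, 0, 0], "travel": [0, 0, 0], "hand": -1}
  squeeze: 15

```text
time: 3.4
tcp_pos: [0.5518, 0.1756, 0.0838]
eef_rot: [-180.0, -0.0, 9.9]
contact_force: [-0.0, 0.4, 1.1]
grip_width: 0.129
grip_force: 15.0
```

>>> drive_tool:
  increments:
    - {"dr": [0, 0, 0], "travel": [-1.7, 9.9, 0], "hand": -1}
    - {"dr": [0, 0, 0], "travel": [-2.6, 14.8, 0], "hand": -1}
    - {"dr": [0, 0, 0], "travel": [-2.6, 14.8, 0], "hand": -1}
    - {"dr": [0, 0, 0], "travel": [-2.6, 14.8, 0], "hand": -1}
    - {"dr": [0, 0, 0], "travel": [-2.6, 14.8, 0], "hand": -1}
    - {"dr": [0, 0, 0], "travel": [-0.9, 4.9, 0], "hand": -1}
    - {"dr": [0, 0, 0], "travel": [0, 0, 0], "hand": -1}

```text
time: 4.1
tcp_pos: [0.5387, 0.2511, 0.0838]
eef_rot: [-179.9, -0.1, 10.0]
contact_force: [1.9, 1.4, 2.7]
grip_width: 0.128
grip_force: 15.0
```

>>> drive_tool:
  increments:
    - {"dr": [0, 0, 0], "travel": [-0.5, 2.5, 0], "hand": -1}
    - {"dr": [0, 0, 0], "travel": [-0.5, 2.5, 0], "hand": -1}
    - {"dr": [0, 0, 0], "travel": [0, 0, 0], "hand": -1}

```text
time: 4.4
tcp_pos: [0.5381, 0.2546, 0.0838]
eef_rot: [-180.0, -0.1, 9.9]
contact_force: [3.6, 1.3, 2.2]
grip_width: 0.126
grip_force: 15.0
```

>>> drive_tool:
  increments:
    - {"dr": [0, 0, 0], "travel": [-0.3, 2, 0], "hand": -1}
    - {"dr": [0, 0, 0], "travel": [-0.3, 2, 0], "hand": -1}
    - {"dr": [0, 0, 0], "travel": [0, 0, 0], "hand": -1}
    - {"dr": [0, 0, 0], "travel": [0, 0, 0], "hand": -1}

```text
time: 4.8
tcp_pos: [0.5379, 0.2553, 0.0837]
eef_rot: [179.7, -0.0, 10.0]
contact_force: [8.0, -15.7, 4.4]
grip_width: 0.129
grip_force: 15.0
```

The stop is felt at −16 N, so the cover is open. Next: release, lift, close the fingers and go to the button at about (0.552, 0.1715).

>>> drive_tool:
  increments:
    - {"dr": [0, 0, 0], "travel": [0.4, -2, 0], "hand": -0.3}
    - {"dr": [0, 0, 0], "travel": [0, 0, 0], "hand": -0.3}
    - {"dr": [0, 0, 0], "travel": [0, 0, 0], "hand": -0.3}
    - {"dr": [0, 0, 0], "travel": [0, 0, 20], "hand": -0.3}
    - {"dr": [0, 0, 0], "travel": [0, 0, 30], "hand": -0.3}
    - {"dr": [0, 0, 0], "travel": [7, -41, 0], "hand": -1}
    - {"dr": [0, 0, 0], "travel": [7, -41, 0], "hand": -1}
    - {"dr": [0, 0, 0], "travel": [0, 0, 0], "hand": -1}

```text
time: 5.6
tcp_pos: [0.5512, 0.1712, 0.1335]
eef_rot: [180.0, 0.1, 9.8]
contact_force: [0.1, 0.8, -0.2]
grip_width: 0.112
grip_force: 0.0
```

Run:
```python
from h import *
s=snap('side','s3.png'); P=cloud(s)
print(manip.state()['tcp_pos'])
hsv=cv2.cvtColor(s['img'],cv2.COLOR_RGB2HSV)
near=np.linalg.norm(P[...,:2]-[.545,.215],axis=2)<.13
m=near&(hsv[...,0]>=20)&(hsv[...,0]<=35)&(hsv[...,1]>110)&(abs(P[...,2]-.065)<.005)
print('cover',cv2.minAreaRect(P[m][:,:2].astype(np.float32)*1000))
m=near&((hsv[...,0]<8)|(hsv[...,0]>172))&(hsv[...,1]>130)
print('red',m.sum(),P[m].mean(0) if m.any() else'')
cv2.imwrite('pics/c3.png',cv2.resize(s['img'][90:190,250:380],None,fx=4,fy=4)[:,:,::-1])
```

```text
[0.55110962 0.17298357 0.1334399 ]
cover ((536.0810546875, 252.74444580078125), (79.65912628173828, 81.53411102294922), 10.173761367797852)
red 58 [0.54806798 0.16305482 0.05829676]
```

View pics/c3.png

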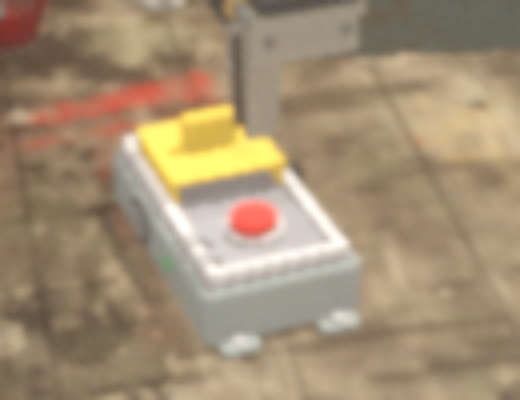

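The cover is fully open, with the red button exposed at crop pixel (253,218). Pressing it now.

>>> drive_tool:
  increments:
    - {"dr": [0, 0, 0], "travel": [0, -3, -30], "hand": -1}
    - {"dr": [0, 0, 0], "travel": [0, 0, -20], "hand": -1}
    - {"dr": [0, 0, 0], "travel": [0, 0, -8], "hand": -1}
    - {"dr": [0, 0, 0], "travel": [0, 0, -3], "hand": -1}
    - {"dr": [0, 0, 0], "travel": [0, 0, 0], "hand": -1}

```text
time: 6.15
tcp_pos: [0.5512, 0.1722, 0.0726]
eef_rot: [-180.0, 0.0, 10.0]
contact_force: [1.1, -0.4, -0.6]
grip_width: 0.008
grip_force: 0.0
```

>>> drive_tool:
  increments:
    - {"dr": [0, 0, 0], "travel": [0, 0, -2.5], "hand": -1}
    - {"dr": [0, 0, 0], "travel": [0, 0, -1.5], "hand": -1}
    - {"dr": [0, 0, 0], "travel": [0, 0, 0], "hand": -1}

```text
time: 6.45
tcp_pos: [0.5521, 0.1719, 0.0692]
eef_rot: [-180.0, -0.1, 9.9]
contact_force: [0.1, 1.9, 3.8]
grip_width: 0.006
grip_force: 1.5
```

>>> drive_tool:
  increments:
    - {"dr": [0, 0, 0], "travel": [0, -1, -1.5], "hand": -1}
    - {"dr": [0, 0, 0], "travel": [0, 0, -1.5], "hand": -1}
    - {"dr": [0, 0, 0], "travel": [0, 0, 0], "hand": -1}

```text
time: 6.75
tcp_pos: [0.5522, 0.1707, 0.0664]
eef_rot: [-180.0, -0.1, 9.9]
contact_force: [-0.8, 2.0, 8.2]
grip_width: 0.002
grip_force: 4.0
```

>>> drive_tool:
  increments:
    - {"dr": [0, 0, 0], "travel": [0, 0, -1], "hand": -1}
    - {"dr": [0, 0, 0], "travel": [0, 0, 0], "hand": -1}

```text
time: 6.95
tcp_pos: [0.5522, 0.1707, 0.0662]
eef_rot: [-180.0, -0.1, 9.9]
contact_force: [-3.4, 0.6, 17.3]
grip_width: 0.009
grip_force: 8.8
```

It bottomed at 17 N. Next: lift, return to the fin and grip it.

>>> drive_tool:
  increments:
    - {"dr": [0, 0, 0], "travel": [0, 0, 15], "hand": -1}
    - {"dr": [0, 0, 0], "travel": [0, 0, 30], "hand": -1}
    - {"dr": [0, 0, 0], "travel": [0, 0, 22], "hand": -0.2}
    - {"dr": [0, 0, 0], "travel": [-7, 42, 0], "hand": -0.2}
    - {"dr": [0, 0, 0], "travel": [-7, 42, 0], "hand": -0.2}
    - {"dr": [0, 0, 0], "travel": [0, 0, 0], "hand": -0.2}
    - {"dr": [0, 0, 0], "travel": [0, 0, 0], "hand": -0.2}

```text
time: 7.65
tcp_pos: [0.5368, 0.2545, 0.1313]
eef_rot: [180.0, 0.0, 10.1]
contact_force: [-0.4, -0.1, 0.1]
grip_width: 0.396
grip_force: 0.0
```

Run:
```python
from h import *
s=snap('side','s4.png'); P=cloud(s)
print(manip.state()['tcp_pos'])
hsv=cv2.cvtColor(s['img'],cv2.COLOR_RGB2HSV)
near=np.linalg.norm(P[...,:2]-[.545,.215],axis=2)<.13
m=near&((hsv[...,0]<8)|(hsv[...,0]>172))&(hsv[...,1]>130)
print('red',m.sum(),P[m].mean(0),np.percentile(P[m][:,2],90))
cv2.imwrite('pics/c4.png',cv2.resize(s['img'][70:190,250:380],None,fx=4,fy=4)[:,:,::-1])
```

```text
[0.53695237 0.25377609 0.13126564]
red 62 [0.54819878 0.16346308 0.05845497] 0.06071891765200353
```

View pics/c4.png

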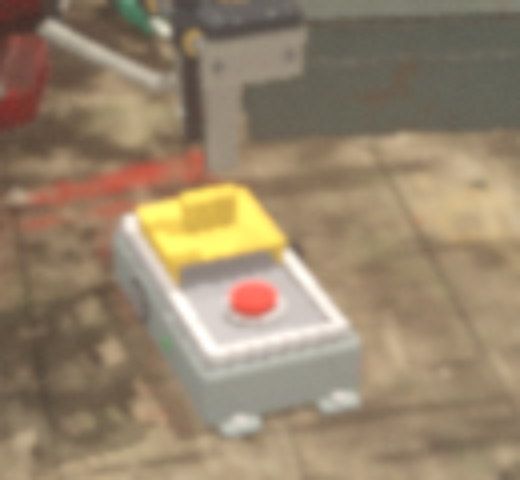

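The button is back out (crop 253,298) and the cover is still open, with the fingers above the fin. Descend and grip.

>>> drive_tool:
  increments:
    - {"dr": [0, 0, 0], "travel": [0, 0, -20], "hand": -0.2}
    - {"dr": [0, 0, 0], "travel": [0, 0, -20], "hand": -0.2}
    - {"dr": [0, 0, 0], "travel": [0, 0, -8], "hand": -0.2}
    - {"dr": [0, 0, 0], "travel": [0, 0, 0], "hand": -0.2}
    - {"dr": [0, 0, 0], "travel": [0, 0, 0], "hand": -1}
    - {"dr": [0, 0, 0], "travel": [0, 0, 0], "hand": -1}
    - {"dr": [0, 0, 0], "travel": [0, 0, 0], "hand": -1}
    - {"dr": [0, 0, 0], "travel": [0, 0, 0], "hand": -1}

```text
time: 8.5
tcp_pos: [0.5379, 0.2546, 0.0843]
eef_rot: [-180.0, -0.1, 9.9]
contact_force: [-0.1, -1.2, 2.5]
grip_width: 0.126
grip_force: 15.0
```

>>> drive_tool:
  increments:
    - {"dr": [0, 0, 0], "travel": [1.8, -10, 0], "hand": -1}
    - {"dr": [0, 0, 0], "travel": [2.6, -14.8, 0], "hand": -1}
    - {"dr": [0, 0, 0], "travel": [2.6, -14.8, 0], "hand": -1}
    - {"dr": [0, 0, 0], "travel": [2.6, -14.8, 0], "hand": -1}
    - {"dr": [0, 0, 0], "travel": [2.6, -14.8, 0], "hand": -1}
    - {"dr": [0, 0, 0], "travel": [1.4, -8, 0], "hand": -1}
    - {"dr": [0, 0, 0], "travel": [0, 0, 0], "hand": -1}

```text
time: 9.2
tcp_pos: [0.5515, 0.1757, 0.0843]
eef_rot: [180.0, -0.0, 9.9]
contact_force: [-0.1, -1.5, 6.3]
grip_width: 0.128
grip_force: 15.0
```

Now on to the shut stop.

>>> drive_tool:
  increments:
    - {"dr": [0, 0, 0], "travel": [0.4, -2, 0], "hand": -1}
    - {"dr": [0, 0, 0], "travel": [0.4, -2, 0], "hand": -1}
    - {"dr": [0, 0, 0], "travel": [0.2, -1, 0], "hand": -1}
    - {"dr": [0, 0, 0], "travel": [0, 0, 0], "hand": -1}

```text
time: 9.6
tcp_pos: [0.5522, 0.1717, 0.0843]
eef_rot: [-180.0, -0.0, 9.9]
contact_force: [-1.9, -0.8, 8.1]
grip_width: 0.132
grip_force: 15.0
```

>>> drive_tool:
  increments:
    - {"dr": [0, 0, 0], "travel": [0.2, -1.5, 0], "hand": -1}
    - {"dr": [0, 0, 0], "travel": [0.2, -1.5, 0], "hand": -1}
    - {"dr": [0, 0, 0], "travel": [0, 0, 0], "hand": -1}

```text
time: 9.9
tcp_pos: [0.5523, 0.1709, 0.0843]
eef_rot: [-179.8, -0.1, 9.9]
contact_force: [-4.2, 13.3, 6.8]
grip_width: 0.127
grip_force: 15.0
```

The shut stop is felt at 13 N. Relax, release and retreat.

>>> drive_tool:
  increments:
    - {"dr": [0, 0, 0], "travel": [-0.2, 1, 0], "hand": -1}
    - {"dr": [0, 0, 0], "travel": [0, 0, 0], "hand": -0.2}
    - {"dr": [0, 0, 0], "travel": [0, 0, 0], "hand": -0.2}
    - {"dr": [0, 0, 0], "travel": [0, 0, 0], "hand": -0.2}
    - {"dr": [0, 0, 0], "travel": [0, 0, 25], "hand": -0.2}
    - {"dr": [0, 0, 0], "travel": [0, 0, 40], "hand": -0.2}
    - {"dr": [0, 0, 0], "travel": [0, 0, 40], "hand": -0.2}
    - {"dr": [0, 0, 0], "travel": [0, -40, 20], "hand": -0.2}

```text
time: 10.7
tcp_pos: [0.554, 0.1327, 0.212]
eef_rot: [-179.9, -0.3, 10.1]
contact_force: [0.8, -0.6, -0.5]
grip_width: 0.397
grip_force: 0.0
```

>>> drive_tool:
  increments:
    - {"dr": [0, 0, 0], "travel": [-30, -40, 0], "hand": -0.2}
    - {"dr": [0, 0, 0], "travel": [-30, -40, 0], "hand": -0.2}
    - {"dr": [0, 0, 0], "travel": [-30, -40, 0], "hand": -0.2}
    - {"dr": [0, 0, 0], "travel": [-30, -40, 0], "hand": -0.2}
    - {"dr": [0, 0, 0], "travel": [0, 0, 0], "hand": -0.2}
    - {"dr": [0, 0, 0], "travel": [0, 0, 0], "hand": -0.2}

```text
time: 11.3
tcp_pos: [0.4319, -0.0307, 0.2088]
eef_rot: [180.0, -0.0, 9.8]
contact_force: [1.3, 0.3, 0.1]
grip_width: 0.397
grip_force: 0.0
```

Run:
```python
from h import *
print(manip.state()['tcp_pos'])
for n in('top','side'):
    s=snap(n,n+'5.png'); P=cloud(s); hsv=cv2.cvtColor(s['img'],cv2.COLOR_RGB2HSV)
    for lo,hi in((20,35),(100,125)):
        m=(hsv[...,0]>=lo)&(hsv[...,0]<=hi)&(hsv[...,1]>110)&(abs(P[...,2]-.065)<.006)&(abs(P[...,0]-.54)<.1)
        if m.sum()>20: print(n,lo,cv2.minAreaRect(P[m][:,:2].astype(np.float32)*1000))
s=dict(np.load('/tmp/side.npz'))
cv2.imwrite('pics/c5.png',cv2.resize(s['img'][70:320,230:400],None,fx=2.4,fy=2.4)[:,:,::-1])
```

```text
[ 0.43194215 -0.03067133  0.20884895]
top 20 ((552.35986328125, 170.22560119628906), (80.63668823242188, 78.78284454345703), 10.022662162780762)
top 100 ((524.1796264648438, -244.4324951171875), (77.62047576904297, 78.72447967529297), 4.767096996307373)
side 20 ((551.1312866210938, 166.94100952148438), (81.00529479980469, 80.4044189453125), 10.587800979614258)
side 100 ((520.0856323242188, -249.60067749023438), (73.8562240600586, 76.13512420654297), 5.742700576782227)
```

View pics/c5.png

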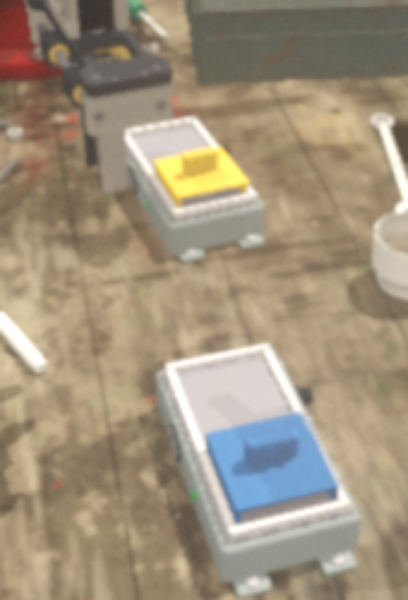

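The yellow cover is shut over the button (crop 200,175), and its top-view centre matches the shut position. The blue cover hasn't moved (270,465), and the arm is clear of both boxes.

```bash
python3 -c "
from rig import manip
print(manip.finish_job())"
```

```text
the job is handed in; nothing more can be done
None
```

I slid the yellow cover open to its stop, pressed the red button fully in and saw it come back out, then slid the cover shut to its stop; the blue cover stayed shut, and I handed the job in at about 11 s.

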